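Start a moisture test

TASK

The sample is already in the moisture analyser. With closed fingers and without gripping anything, push the open lid down until it is fully shut, then press the round zero key all the way down for a moment and let it come back up, and after that press the long start bar all the way down so that it stays in. Press neither key before the lid is shut, do not press the square or the cross key, and leave everything else on the bench where it stands.

Things in the scene. Friction and masses are not known exactly. Their poses are not given: they have to be found in the camera images.
- analyser: white moisture analyser fixed to the table, 335 mm deep (x) by 200 wide (y). Origin on the table under its middle; x points from its front (keys) to its back (hinge), z up. Front deck 60 mm high: long bar key 140 mm before the origin; 85 mm before it a row of three small keys at y = -60, 0, 60 mm, their order differs from run to run. Low black display (to 85 mm high) 3 to 50 mm before the origin
- lid (a joint): angle of the lid, rad: 0 fully shut (rigid stop), grows as it opens up and back about the hinge; starts 0.35 to 0.75. Stiff hinge: the lid stays where it is left and takes 2 to 6 N, pushed down 75 mm in front of the hinge, to move
- lid_hinge (a point): middle of the lid's hinge line (along the analyser's y), 155 mm behind the analyser's origin, 89 mm above the table; does not move. Closed fingertips coming straight down 75 mm in front of the hinge meet the lid's outer face at every starting angle, slide along it and carry the lid shut
- lid_face (a point): middle of the lid's outer (top) face, moves with the lid. The lid is a round white disc, 156 mm diameter, 27 mm thick, centred 80 mm from the hinge line, reaching 158 mm from it (a 30 mm wide black tab goes on to 175 mm). The flat outer face lies 30 mm from the plane through the hinge line: shut, it is level, 119 mm above the table
- round_key (a joint): travel of the round zero key, straight down: 0 up, 0.005 m fully down. A spring pushes it back up when let go: 1.5 N to start, 4.5 N fully down, then a rigid stop. It counts as pressed beyond 0.0035
- round_key_top (a point): centre of the top of the round zero key: a plain white disc on a square black bezel, 34 mm diameter, its top 73 mm above the table (10 mm above its black bezel) when up; in one of the three places of the small-key row
- bar_key (a joint): travel of the long start bar key, straight down: 0 up, 0.005 m fully down, then a rigid stop. It moves at about 3.5 N and stays down once pushed (a latching key); it counts as pressed beyond 0.0035
- bar_key_top (a point): centre of the top of the long white start bar key, 80 mm along the analyser's y, 22 mm along its x, its top 73 mm above the table (10 mm above its black bezel) when up; nearest the front of the analyser
- square_key (a joint): travel of the square key: 0 up, 0.005 m fully down; a spring key like the zero key. The key is a white square of 32 mm. Not to be pressed
- square_key_top (a point): centre of the top of the square key, 73 mm above the table when up; not to be pressed
- cross_key (a joint): travel of the cross key: 0 up, 0.005 m fully down; a spring key like the zero key. The key is a white plus-shaped cross, 40 mm across, arms 13 mm wide. Not to be pressed
- cross_key_top (a point): centre of the top of the cross key, 73 mm above the table when up; not to be pressed
- jar: small amber glass jar with black lid, 42 mm diameter, 55 mm tall, stands beside the analyser; leave alone; origin at the centre of its underside
- weight: steel calibration weight with a knob, 32 mm diameter, 51 mm tall, stands beside the analyser; leave alone; origin at the centre of its underside
- spatula: flat steel spatula about 145 mm long, 6 mm thick, lies on the table beside the analyser; leave alone; origin at the centre of its underside
- pans: stack of five spare aluminium sample pans, 100 mm diameter, 25 mm tall; leave alone; origin at the centre of its underside
- beaker: glass beaker, 70 mm diameter, 90 mm tall; leave alone; origin at the centre of its underside
- wash_bottle: white plastic bottle, 64 mm diameter, 150 mm tall; leave alone; origin at the centre of its underside

How it is judged (in metres and radians):
On the way, in this order (a step that is already met when the one before it is completed fails the run):
1. the lid is pushed fully shut (value of joint lid below 0.04 rad), for 0.1 s.
2. the round zero key is pressed with the lid shut (value of joint round_key above 0.0035 m and value of joint lid below 0.05 rad), for 0.1 s.
3. the zero key is let go (value of joint round_key below 0.001 m), for 0.05 s.
4. the long start bar is pressed (value of joint bar_key above 0.0035 m and value of joint lid below 0.05 rad), for 0.1 s.
At the end, for the whole second after the job is handed in: The lid is shut (below 0.05 rad), the start bar is latched down (beyond 3.5 mm of its 5 mm), the round, square and cross keys are up (within 1 mm), and every loose thing is within 30 mm of where it began (all of step 4 and value of joint each of round_key, square_key, cross_key below 0.001 m and distance of each of jar, weight, spatula, pans, beaker, wash_bottle from where it was at the start of the episode below 0.03 m); the robot touches nothing.
It fails at once if the square or the cross key is pressed (beyond 2.5 mm) (value of joint any of square_key, cross_key above 0.0025 m).
It fails at once if the zero key or the start bar is pressed while the lid is open (value of joint lid above 0.1 rad and value of joint any of round_key, bar_key above 0.0035 m).
It fails at once if the lid is lifted farther open (beyond 0.95 rad) (value of joint lid above 0.95 rad).
It fails at once if a loose thing on the bench is lifted or moved by more than 30 mm (not (distance of each of jar, weight, spatula, pans, beaker, wash_bottle from where it was at the start of the episode below 0.03 m)).
It also fails if it takes over 48 s, if anything falls off the work surface, if the arm or the gripper's body presses on something with over 40 N, if the wrist force passes 120 N, or if a joint passes its speed limit or range.

ROBOT

A 7-joint arm with a two-finger parallel gripper is mounted at the origin on the work surface. World frame = base frame: x ahead of the robot, y to its left, z up, the work surface at z = 0. Lengths are in m, angles in degrees, forces in N, time in s.
With the tool pointing down it reaches from about 0.425 to 0.875 m from the base axis. Payload 4.7 kg.
Tool frame: the origin (TCP) lies on the centre line of the jaws, within the pads' length; the fingertips stand 17 mm ahead of it and the grasp point (between the pads) lies 2 mm behind it; z points along the fingers, y is the line along which they close (so a half turn about z gives the same grasp; the last joint's range is limited). The gripper opens to 87 mm and grips with 3 to 60 N. Pads are 19 mm wide; open, the fingers measure 117 mm over their backs; the gripper's body (75 mm by 190 mm) begins 51 mm behind the grasp point.
Start: joints at [66.755, 18.392, -4.016, 83.108, 1.295, 78.541, -3.26], TCP at [0.265, -0.594, 0.24] pointing down, gripper open.
Joint ranges: [-163.93, 163.93], [-17.29, 119.83], [-79.2, 71.16], [3.27, 140.29], [-89.18, 269.18], [5.43, 117.66], [-154.24, 154.24]. Speed limits (degrees/s): [147.25, 147.25, 180, 180, 180, 180, 180].

INTERFACE

Orientations are given as [roll, pitch, yaw] about the fixed x, y, z axes, in that order (R = Rz(yaw) Ry(pitch) Rx(roll)).
In Python, from cell import env, read_camera gives the robot as it stands.
- The arm moves only by the shell command python3 -m jog 'ROWS' [FORCE]. ROWS is JSON, a list of rows, each a list of 5 numbers: the opening, from 0 (shut) to 1 (fully open), then the shift along the tool's x, y, z each as a share of 0.02 m, from -1 to 1, then the turn about the tool's z as a share of 45 degrees, from -1 to 1. In form: [[gripper, x, y, z, yaw], ...]. A call has 1 to 12 rows; each row shifts and turns the commanded pose from where the row before left it, along the tool's axes as they then stand; what a row does not reach is not made up. A row lasts 1/12 s, in which the tool goes at most 41.7 mm and 7.16 degrees, less where a joint would pass 70% of its speed; a pose out of reach is approached as far as the arm can. A call with a number of a shift or a turn outside -1 to 1 is refused whole. A call with a gripper value outside its range is refused whole. The fingers move at their own pace and stop on an object; FORCE is the grip in N (left out, the last holds). Time passes only in rows, so rows that do not move let the fingers close. It gives the time, the measured TCP pose, the force, the opening and the grip force at its end, in the units of the state.
- env.get_obs(): the state, without advancing time (a new reading comes with each control period).
- read_camera(name): name is "side" or "top" or "wrist"; returns a dict with "color" (384x512x3 uint8, red, green, blue), "range_z" (384x512 float32, m along the optical axis (not along the pixel's ray), 0 where there is no reading), "mtx" (3x3 intrinsics, pixels), "world_from_camera" (4x4, takes a point from camera to world coordinates); the wrist camera has in their place "T_tool_cam" (4x4, takes a point from camera to tool coordinates, whose origin is the TCP and whose axes are the flange's). Camera axes: x right, y down, z forward; pixel columns grow to the right and rows downward; lengths in m; the calibration is good to about 2 mm. A picture is of the moment at which its call begins: read the wrist's pose just before it.
- env.sign_off(): hands the job in; it is judged then, once.
The state is a dict: "time_s": time; "qpos": joint angles; "joint_velocities": joint speeds; "effort": joint torques, N m; "tool_pos": TCP position; "tool_rot": TCP orientation; "force": force on the tool from outside, world axes, zero at the start; "wrist_torque": the same for the moment, N m; "grip_width": finger opening in m; "grasp_force": force on a finger pad.
Only numpy, scipy, OpenCV 4.12 (cv2) and the standard library are available. Lean on these libraries where they do the work, as an engineer would, in place of code of your own. Each camera call takes 0.05 s, during which the arm holds its last target. There are 200 camera calls.

## Working session

There is one attempt and no reset: what is moved stays moved. The work goes in short steps, Python scripts to look and compute and a shell command to move; the robot and the scene stay as the last step left them, time stands still between calls to the robot, and variables do not carry over. Pictures are saved under pics/ and viewed, at most 10 in all, crops included, and the job is handed in when it is done.

```bash
mkdir -p pics
cat > h.py <<'E'
import numpy as np,cv2
from cell import env,read_camera
def snap(n,f):
    c=read_camera(n); cv2.imwrite(f'pics/{f}.png',c['color'][:,:,::-1]); np.savez(f'pics/{f}.npz',**c); return c
def cloud(c):
    z=c['range_z']; v,u=np.indices(z.shape); K=c['mtx']
    P=np.stack([(u-K[0,2])/K[0,0]*z,(v-K[1,2])/K[1,1]*z,z,np.ones_like(z)],-1)
    W=P@np.asarray(c['world_from_camera']).T
    W[z==0]=np.nan
    return W[...,:3]
E
python3 - <<'E'
from h import *
o=env.get_obs(); print({k:np.round(o[k],3) for k in('time_s','tool_pos','tool_rot','force','grip_width')})
a=snap('top','top0');b=snap('side','side0')
cv2.imwrite('pics/both.png',np.vstack([a['color'],b['color']])[:,:,::-1][:, :]) 
for c in(a,b): print(np.round(c['mtx'],1),np.round(c['world_from_camera'],3))
E
```

```text
{'time_s': np.float64(0.0), 'tool_pos': array([ 0.265, -0.593,  0.238]), 'tool_rot': array([-1.79888e+02,  5.00000e-03,  2.40520e+01]), 'force': array([-0.715, -0.583,  0.209]), 'grip_width': np.float64(0.087)}
[[379.9   0.  256.6]
 [  0.  379.9 189.2]
 [  0.    0.    1. ]] [[-0.108 -0.973  0.202  0.403]
 [-0.994  0.107 -0.02   0.01 ]
 [-0.002 -0.202 -0.979  1.068]
 [ 0.     0.     0.     1.   ]]
[[379.1   0.  255.6]
 [  0.  379.1 187.6]
 [  0.    0.    1. ]] [[ 0.994 -0.033  0.104  0.495]
 [-0.107 -0.489  0.866 -0.954]
 [ 0.022 -0.872 -0.49   0.646]
 [ 0.     0.     0.     1.   ]]
```

View pics/top0.png

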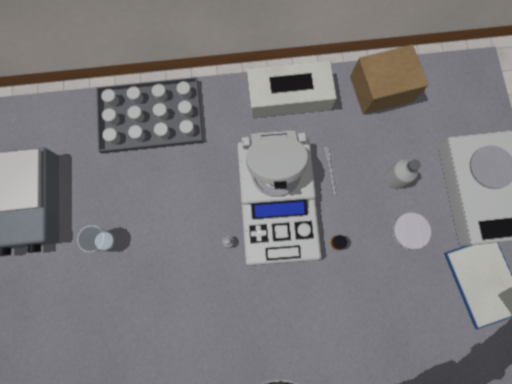

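View pics/side0.png

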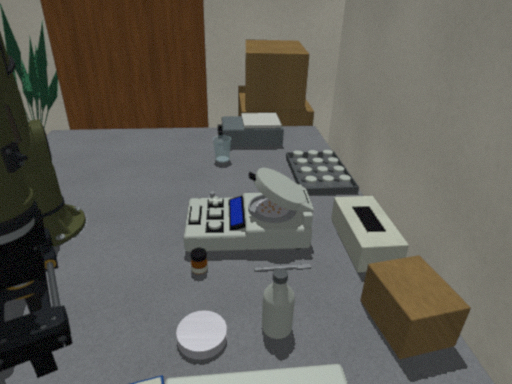

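The top view shows the analyser with the bar at about (283,253), the cross at (259,233), the square at (281,232) and the round key at (304,230). The lid is open around (278,160). The side view agrees, with the round key nearest that camera at (215,226).

Run:
```python
from h import *
def load(f): return dict(np.load(f'pics/{f}.npz'))
a,b=load('top0'),load('side0')
def blobs(c,box,up):
    x0,y0,x1,y1=box; im=cv2.cvtColor(c['color'],cv2.COLOR_RGB2GRAY)
    W=cloud(c)
    m=((im>130)&np.isfinite(W[...,2])).astype(np.uint8); mm=np.zeros_like(m); mm[y0:y1,x0:x1]=m[y0:y1,x0:x1]
    n,l,s,ce=cv2.connectedComponentsWithStats(mm,connectivity=4)
    K=c['mtx'];T=c['world_from_camera']
    for i in range(1,n):
        if s[i,4]<12: continue
        d=T[:3,:3]@np.array([(ce[i,0]-K[0,2])/K[0,0],(ce[i,1]-K[1,2])/K[1,1],1]); t=(0.073-T[2,3])/d[2]
        print(ce[i].round(1),s[i,4],'depth',np.nanmedian(W[l==i],0).round(4),'ray@.073',(T[:3,3]+t*d).round(4))
blobs(a,(246,222,316,262),1); print(); blobs(b,(186,194,228,234),1)
A=cloud(a)
# lid / deck points
for uv in [(262,160),(275,150),(290,150),(278,165),(280,184),(250,213),(310,210),(250,250),(313,250)]: print(uv,A[uv[1],uv[0]].round(3))
ims=[cv2.resize(a['color'][120:270,225:335],None,fx=3.6,fy=3.6,interpolation=2),cv2.resize(b['color'][160:270,170:330],None,fx=2.5,fy=2.5,interpolation=2)]
ims[1]=cv2.copyMakeBorder(ims[1],0,540-ims[1].shape[0],0,0,0)
cv2.imwrite('pics/crop.png',np.hstack(ims)[:,:800,::-1])
```

```text
[277.3 243.5] 1465 depth [ 0.4576 -0.0339  0.0593] ray@.073 [ 0.4593 -0.0482  0.073 ]
[303.6 229.4] 122 depth [ 0.488  -0.1209  0.0721] ray@.073 [ 0.4879 -0.1209  0.073 ]
[280.9 231.1] 146 depth [ 0.4902 -0.0616  0.0723] ray@.073 [ 0.49   -0.0615  0.073 ]
[282.6 252.4] 261 depth [ 0.4349 -0.0592  0.072 ] ray@.073 [ 0.435  -0.0591  0.073 ]

[206.  214.9] 950 depth [ 0.4594 -0.0712  0.0606] ray@.073 [ 0.4659 -0.0821  0.073 ]
(262, 160) [ 0.663 -0.03   0.158]
(275, 150) [ 0.689 -0.066  0.144]
(290, 150) [ 0.685 -0.104  0.144]
(278, 165) [ 0.642 -0.067  0.171]
(280, 184) [ 0.591 -0.065  0.187]
(250, 213) [0.548 0.014 0.059]
(310, 210) [ 0.539 -0.147  0.06 ]
(250, 250) [0.451 0.024 0.061]
(313, 250) [nan nan nan]
```

View pics/crop.png

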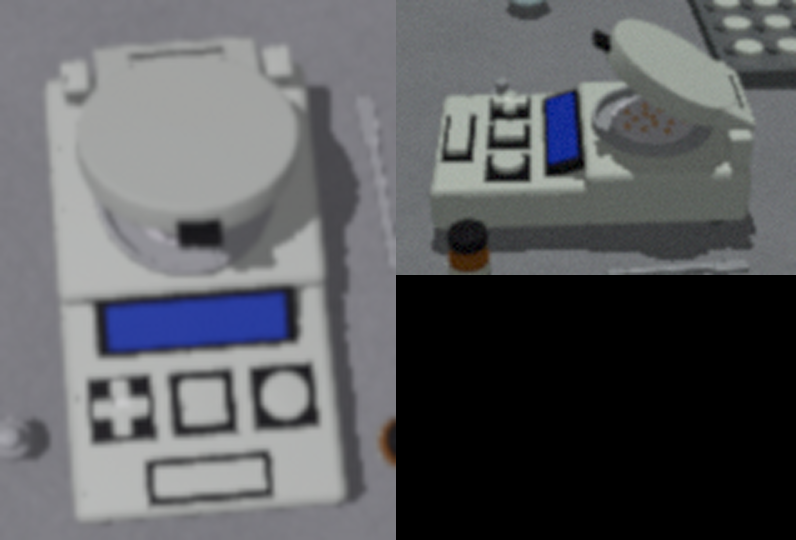

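```bash
python3 - <<'E'
from h import *
for f in('top0','side0'):
    c=dict(np.load(f'pics/{f}.npz')); W=cloud(c); x,y,z=W[...,0],W[...,1],W[...,2]
    for n,p in dict(round=(.488,-.121),square=(.490,-.0615),cross=(.492,-.002),bar=(.435,-.059)).items():
        m=(abs(x-p[0])<.024)&(abs(y-p[1])<(.05 if n=='bar' else .026))&(z>.067)&(z<.08)
        print(f,n,m.sum(),np.nanmean(W[m],0).round(4))
    m=(abs(x-.655)<.03)&(abs(y+.068)<.05)&(z>.13)
    A=np.c_[W[m][:,:2],np.ones(m.sum())]; k=np.linalg.lstsq(A,W[m][:,2],rcond=None)[0]
    print('lid slope',k.round(3),'angle',np.arctan(np.hypot(*k[:2])).round(3),'z at push',(k@[.655,-.068,1]).round(4))
E
python3 -m jog '[[0,0,0,-0.25,0.146],[0,0,0,-0.25,0.146],[0,0,0,-0.25,0.146],[0,0,0,-0.25,0.146],[0,0.4,-0.6,0,0],[0,0.7,-1,0,0],[0,0.7,-1,0,0],[0,0.7,-1,0,0],[0,0.7,-1,0,0],[0,0.7,-1,0,0],[0,0.7,-1,0,0],[0,0.7,-1,0,0]]'
```

```text
top0 round 130 [ 0.4875 -0.1215  0.0721]
top0 square 150 [ 0.4894 -0.0615  0.0722]
top0 cross 126 [ 0.4911 -0.0014  0.0721]
top0 bar 263 [ 0.4345 -0.06    0.072 ]
lid slope [-0.544  0.016  0.52 ] angle 0.499 z at push 0.1629
side0 round 96 [ 0.4876 -0.1259  0.072 ]
side0 square 95 [ 0.489  -0.0657  0.0722]
side0 cross 71 [ 0.4915 -0.0072  0.0722]
side0 bar 142 [ 0.4345 -0.0652  0.0725]
lid slope [-0.545  0.018  0.522] angle 0.499 z at push 0.1635
time_s: 1.1
tool_pos: [0.3778, -0.4433, 0.259]
tool_rot: [-179.9, 0.0, -2.0]
force: [-0.1, -0.3, 0.2]
grip_width: 0.0151
grasp_force: 0.0
```

```bash
python3 -m jog '[[0,0.66,-0.95,0,0],[0,0.66,-0.95,0,0],[0,0.66,-0.95,0,0],[0,0.66,-0.95,0,0],[0,0.66,-0.95,0,0],[0,0.66,-0.95,0,0],[0,0.66,-0.95,0,0],[0,0.66,-0.95,0,0],[0,0.66,-0.95,0,0],[0,0.66,-0.95,0,0],[0,0.66,-0.95,0,0],[0,0.66,-0.95,0,0]]' && python3 -m jog '[[0,0.66,-0.95,0,0],[0,0.66,-0.95,0,0],[0,0.66,-0.95,0,0],[0,0.66,-0.95,0,0],[0,0.66,-0.95,0,0],[0,0.66,-0.95,0,0],[0,0.5,-0.8,0,0],[0,0.2,-0.4,0,0],[0,0,0,0,0],[0,0,0,0,0],[0,0,0,0,0]]'
```

```text
time_s: 2.1
tool_pos: [0.5441, -0.2216, 0.259]
tool_rot: [-180.0, 0.1, -2.0]
force: [0.8, -0.6, -0.5]
grip_width: 0.0002
grasp_force: 0.0
time_s: 3.02
tool_pos: [0.6416, -0.0914, 0.2594]
tool_rot: [179.9, 0.0, -2.3]
force: [-0.6, -1.1, 0.4]
grip_width: 0.0003
grasp_force: 0.0
```

```bash
python3 -m jog '[[0,0.32,-0.55,0.4,0],[0,0.31,-0.55,0.6,0],[0,0,0,0.8,0],[0,0,0,0.8,0],[0,0,0,0.4,0],[0,0,0,0.3,0],[0,0,0,0.3,0],[0,0,0,0.3,0],[0,0,0,0.3,0]]' && python3 -m jog '[[0,0,0,0.25,0],[0,0,0,0.25,0],[0,0,0,0.25,0],[0,0,0,0.25,0],[0,0,0,0.25,0]]'
```

```text
time_s: 3.77
tool_pos: [0.6568, -0.0683, 0.1768]
tool_rot: [180.0, -0.2, -2.2]
force: [-0.1, 0.6, 5.9]
grip_width: 0.0006
grasp_force: 2.2
time_s: 4.18
tool_pos: [0.6558, -0.0686, 0.1512]
tool_rot: [180.0, -0.0, -2.2]
force: [-2.7, 0.2, 5.0]
grip_width: 0.0008
grasp_force: 2.5
```

```bash
python3 -m jog '[[0,0,0,0.2,0],[0,0,0,0.2,0],[0,0,0,0.15,0],[0,0,0,0.15,0],[0,0,0,0.05,0],[0,0,0,0,0]]'
```

```text
time_s: 4.68
tool_pos: [0.6551, -0.0685, 0.1365]
tool_rot: [180.0, 0.1, -2.2]
force: [-5.0, 0.6, 7.8]
grip_width: 0.0006
grasp_force: 3.7
```

```bash
python3 -m jog '[[0,0,0,0.08,0],[0,0,0,0.08,0],[0,0,0,0,0]]'; python3 -m jog '[[0,0,0,0.05,0],[0,0,0,0.05,0],[0,0,0,0,0],[0,0,0,0,0]]'
```

```text
time_s: 4.93
tool_pos: [0.6552, -0.0685, 0.1363]
tool_rot: [179.9, 0.0, -2.2]
force: [-9.9, 0.6, 20.6]
grip_width: 0.0006
grasp_force: 10.2
time_s: 5.27
tool_pos: [0.6552, -0.0685, 0.1363]
tool_rot: [179.9, -0.0, -2.3]
force: [-14.3, 0.4, 27.6]
grip_width: 0.0006
grasp_force: 14.1
```

```bash
python3 -m jog '[[0,0,0,-0.6,0],[0,0,0,-1,0],[0,0,0,-1,0],[0,-0.92,0.33,-0.4,0],[0,-0.92,0.33,0,0],[0,-0.92,0.33,0,0],[0,-0.92,0.33,0,0],[0,-0.92,0.33,0,0],[0,-0.92,0.33,0,0],[0,-0.92,0.33,0,0],[0,-0.92,0.33,0,0],[0,-0.92,0.33,0,0]]'; python3 -m jog '[[0,0,0,0,0],[0,0,0,0,0],[0,0,0,0,0],[0,0,0,0,0]]'
python3 - <<'E'
from h import *
c=snap('side','side1'); W=cloud(c); x,y,z=W[...,0],W[...,1],W[...,2]
m=(abs(x-.65)<.05)&(abs(y+.068)<.05)&(z>.1)
A=np.c_[W[m][:,:2],np.ones(m.sum())]; k=np.linalg.lstsq(A,W[m][:,2],rcond=None)[0]; print(k.round(3),np.median(W[m][:,2]))
E
```

```text
time_s: 6.27
tool_pos: [0.4871, -0.1216, 0.19]
tool_rot: [180.0, -0.0, -2.2]
force: [0.7, -0.5, -0.3]
grip_width: 0.0006
grasp_force: 0.0
time_s: 6.6
tool_pos: [0.4888, -0.1208, 0.1903]
tool_rot: [-180.0, -0.0, -2.2]
force: [0.3, 0.9, -0.3]
grip_width: 0.0002
grasp_force: 0.0
[-0.001  0.003  0.12 ] 0.11896644336879791
```

View pics/side1.png

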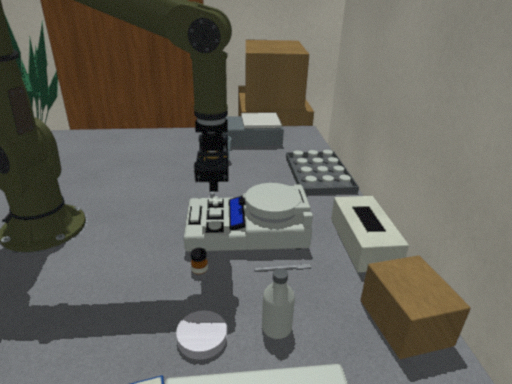

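The lid is shut: its face is level at 0.119 m, around (273,200). The closed fingers stand above the round key, at (213,185). Next I press the zero key.

```bash
python3 -m jog '[[0,0,0,0.8,0],[0,0,0,1,0],[0,0,0,1,0],[0,0,0,1,0],[0,0,0,0.6,0],[0,0,0,0.3,0],[0,0,0,0.1,0],[0,0,0,0,0]]'; python3 -m jog '[[0,0,0,0.15,0],[0,0,0,0.15,0],[0,0,0,0.15,0],[0,0,0,0,0],[0,0,0,0,0]]'
```

```text
time_s: 7.32
tool_pos: [0.4884, -0.1212, 0.0944]
tool_rot: [-180.0, -0.0, -2.2]
force: [0.2, 0.1, 0.3]
grip_width: 0.0001
grasp_force: 0.0
time_s: 7.73
tool_pos: [0.4891, -0.1215, 0.0863]
tool_rot: [180.0, -0.1, -2.2]
force: [0.9, 0.9, 4.2]
grip_width: 0.0003
grasp_force: 1.9
```

```bash
python3 -m jog '[[0,0,0,0.1,0],[0,0,0,0.05,0],[0,0,0,0.05,0],[0,0,0,0,0],[0,0,0,0,0]]'
```

```text
time_s: 8.15
tool_pos: [0.4893, -0.1216, 0.085]
tool_rot: [179.9, -0.1, -2.2]
force: [-6.5, 2.6, 24.7]
grip_width: 0.0001
grasp_force: 12.3
```

```bash
python3 -m jog '[[0,0,0,-0.5,0],[0,0,0,-0.9,0],[0,0,0,-0.8,0],[0,0,0,0,0],[0,-0.71,-0.72,0,0],[0,-0.71,-0.72,0,0],[0,-0.71,-0.72,0,0],[0,-0.71,-0.72,0,0],[0,0,0,0,0],[0,0,0,0,0],[0,0,0,0,0]]'
python3 - <<'E'
from h import *
c=snap('side','side2'); W=cloud(c)
cv2.imwrite('pics/s2c.png',cv2.resize(c['color'][150:260,160:330],None,fx=4,fy=4,interpolation=2)[:,:,::-1])
x,y,z=W[...,0],W[...,1],W[...,2]
m=(abs(x-.488)<.012)&(abs(y+.121)<.012)&(z>.05)&(z<.09); print(np.median(W[m],0),m.sum())
E
```

```text
time_s: 9.07
tool_pos: [0.4334, -0.0621, 0.1249]
tool_rot: [180.0, 0.0, -2.2]
force: [-0.2, 0.3, -0.4]
grip_width: 0.0002
grasp_force: 0.0
[ 0.48705059 -0.1223709   0.07334805] 47
```

View pics/s2c.png

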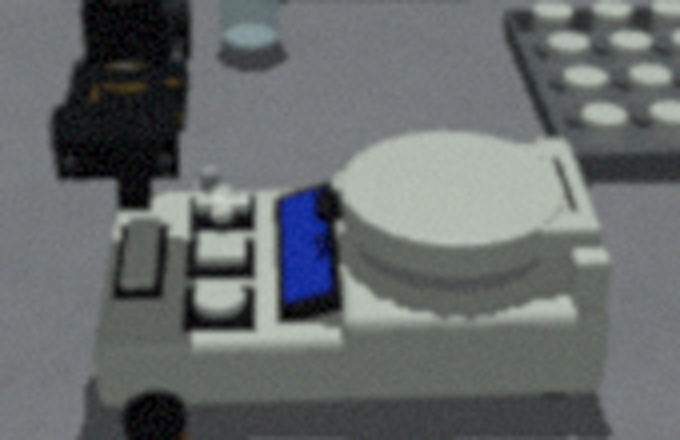

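The round key is back up, near (220,300) in the crop, with its top at 0.073 m. The lid is still shut and the fingers are above the bar near (140,190).

```bash
python3 -m jog '[[0,0,0,0.5,0],[0,0,0,0.6,0],[0,0,0,0.4,0],[0,0,0,0.2,0],[0,0,0,0.15,0],[0,0,0,0.15,0],[0,0,0,0.1,0],[0,0,0,0,0]]'; python3 -m jog '[[0,0,0,0.04,0],[0,0,0,0.04,0],[0,0,0,0,0],[0,0,0,0,0]]'
```

```text
time_s: 9.78
tool_pos: [0.4333, -0.0617, 0.0851]
tool_rot: [180.0, 0.1, -2.2]
force: [-8.5, 0.5, 17.0]
grip_width: 0.0005
grasp_force: 8.4
time_s: 10.12
tool_pos: [0.4333, -0.0617, 0.0848]
tool_rot: [179.9, 0.1, -2.2]
force: [-12.4, 2.3, 28.1]
grip_width: 0.0004
grasp_force: 14.0
```

```bash
python3 -m jog '[[0,0,0,-0.5,0],[0,0,0,-1,0],[0,0,0,-1,0],[0,0,0,-1,0],[0,0,0,-1,0],[0,0,0,-1,0],[0,0,0.5,-0.5,0],[0,0,1,0,0],[0,0,1,0,0],[0,0,1,0,0],[0,0,1,0,0],[0,0,1,0,0]]'; python3 -m jog '[[0,0,1,0,0],[0,0,1,0,0],[0,0,1,0,0],[0,0,0.5,0,0],[0,0,0,0,0],[0,0,0,0,0]]'
python3 - <<'E'
from h import *
for n in('top','side'):
    W=cloud(snap(n,n+'3')); x,y,z=W[...,0],W[...,1],W[...,2]
    for k,p in dict(round=(.488,-.121),square=(.490,-.0615),cross=(.491,-.0015),bar=(.435,-.061),lid=(.655,-.068)).items():
        m=(abs(x-p[0])<.007)&(abs(y-p[1])<.007)&(z<.15); print(n,k,m.sum(),np.median(z[m]).round(4))
E
```

```text
time_s: 11.12
tool_pos: [0.429, -0.1734, 0.2014]
tool_rot: [180.0, -0.0, -2.3]
force: [-0.6, 0.7, 0.1]
grip_width: 0.0008
grasp_force: 0.0
time_s: 11.62
tool_pos: [0.4264, -0.2413, 0.2013]
tool_rot: [-179.9, 0.0, -2.3]
force: [0.2, 0.8, 0.4]
grip_width: 0.0008
grasp_force: 0.0
top round 31 0.0725
top square 28 0.0713
top cross 27 0.0719
top bar 31 0.0665
top lid 29 0.1184
side round 17 0.0727
side square 12 0.073
side cross 13 0.0736
side bar 14 0.0678
side lid 12 0.1188
```

View pics/top3.png

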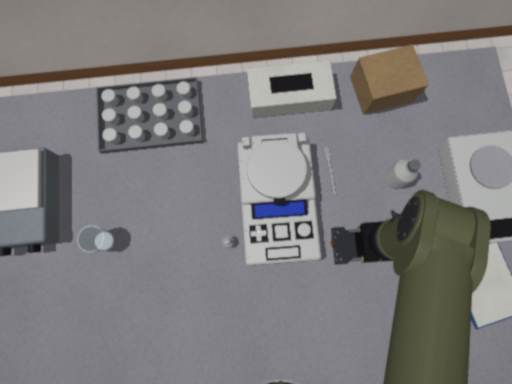

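The lid is shut at (278,170) and the bar at (283,253) is latched about 5 mm down. The other keys are up, and the visible loose things look to be where they began.

```bash
python3 -c "
from cell import env
print(env.sign_off())"
```

```text
the job is handed in; nothing more can be done
None
```

I pushed the lid shut, pressed and released the zero key, latched the start bar down and handed the job in at about 12 s; camera depth checks confirmed the lid and key positions, but the hand-in returned no verdict.

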